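# Find the bored end of a tube block and hold it bore-up

## Task

Three washed aluminium tube blocks lie in the blue wash basket; each has a tube bore in one end only and is solid at the other. Lift one block out, find out which end is bored (an end offered to a peg of the drain rack either slips on or stops dead), turn the block so that the bore faces straight up and hold it like that, still and at least 15 cm above the bench, ready for a tube to be dropped in: finish while still holding it in the gripper. Leave the other two blocks in the basket and do not shift anything else on the bench.

Things in the scene. Friction and masses are not known exactly. Their poses are not given: they have to be found in the camera images.
- block_a_center (a point): one of three: aluminium tube block, square bar 38 x 38 x 70 mm, 160 to 300 g, lying in the basket. One square end has a blind bore 20 mm wide, 48 mm deep, on the centre line; the other is solid. Point: the block's middle. x runs along the block, but towards the bored end in some blocks and the solid end in others: the pose does not tell which end is bored
- block_b_center (a point): one of three: aluminium tube block, square bar 38 x 38 x 70 mm, 160 to 300 g, lying in the basket. One square end has a blind bore 20 mm wide, 48 mm deep, on the centre line; the other is solid. Point: the block's middle. x runs along the block, but towards the bored end in some blocks and the solid end in others: the pose does not tell which end is bored
- block_c_center (a point): one of three: aluminium tube block, square bar 38 x 38 x 70 mm, 160 to 300 g, lying in the basket. One square end has a blind bore 20 mm wide, 48 mm deep, on the centre line; the other is solid. Point: the block's middle. x runs along the block, but towards the bored end in some blocks and the solid end in others: the pose does not tell which end is bored
- basket_in (a point): blue open wash basket, fixed, outside 170 (its x) x 320 (its y) x 55 mm high, walls and floor 4 mm. Point: middle of the inner floor (the blocks lie on it). Blocks lie in a row along its y, about 95 mm apart, each at any yaw
- peg_tip (a point): centre of the rounded tip of the drain rack's middle upper peg, 152 mm above the bench. Peg: steel, 8 mm thick (it ends 4 mm past the point), 100 mm long, out of the board along the point's -x and rising 10 degrees towards the tip (z is up). Parallel pegs: two 100 mm to either side (along y), two 80 mm lower and 50 mm to either side
- rack: drain rack, fixed: white upright board 340 wide x 160 mm high, 12 thick, five pegs on its front (its -x side, which looks across the bench), drip tray 16 mm high below them. Origin: on the bench, under the board's middle. The board's front is 98 mm behind the peg tips
- mat_top (a point): grey-green rubber mat, fixed, flat on the bench, 200 (its x) x 180 (its y) x 4 mm: a clear place to lay a block down and take it anew. Point: middle of its top face
- tube_rack_1: bystander, not to be shifted: white rack of purple-capped tubes, 68 x 168 x 108 mm. Origin: on the bench under its middle
- tube_rack_2: bystander, not to be shifted: white rack of purple-capped tubes, 68 x 168 x 108 mm. Origin: on the bench under its middle
- beaker: bystander, not to be shifted: empty glass beaker, 62 mm across, 62 mm high. Origin: on the bench under its middle
- brush: bystander, not to be shifted: small green-handled brush, 160 mm long. Origin: on the bench under its middle
- jar: bystander, not to be shifted: amber jar with white lid, 52 mm across, 65 mm high. Origin: on the bench under its middle
- mouse: bystander, not to be shifted: black computer mouse, 60 mm across, 31 mm high. Origin: on the bench under its middle
Mind the look-alikes: they are no part of the job. Leave any green look-alike of the part that bears block_a_center alone.

How it is judged:
On the way:
1. one block, and only one, is lifted out of the basket in the gripper (((height (world z) of block_a_center above 0.09 m and contact force between block_a and the fingers above 1 N and x of block_b_center in the frame of basket_in between -0.085 and 0.085 m and y of block_b_center in the frame of basket_in between -0.16 and 0.16 m and height (world z) of each of block_b_center, block_c_center below 0.06 m and x of block_c_center in the frame of basket_in between -0.085 and 0.085 m and y of block_c_center in the frame of basket_in between -0.16 and 0.16 m) or (height (world z) of block_b_center above 0.09 m and contact force between block_b and the fingers above 1 N and x of block_a_center in the frame of basket_in between -0.085 and 0.085 m and y of block_a_center in the frame of basket_in between -0.16 and 0.16 m and height (world z) of each of block_a_center, block_c_center below 0.06 m and x of block_c_center in the frame of basket_in between -0.085 and 0.085 m and y of block_c_center in the frame of basket_in between -0.16 and 0.16 m) or (height (world z) of block_c_center above 0.09 m and contact force between block_c and the fingers above 1 N and x of block_a_center in the frame of basket_in between -0.085 and 0.085 m and y of block_a_center in the frame of basket_in between -0.16 and 0.16 m and height (world z) of each of block_a_center, block_b_center below 0.06 m and x of block_b_center in the frame of basket_in between -0.085 and 0.085 m and y of block_b_center in the frame of basket_in between -0.16 and 0.16 m))), for 0.2 s.
At the end, for the whole second after the job is handed in: One block is gripped by the fingers with its bored end facing up within 20 degrees of plumb, its middle more than 15 cm above the bench, still (under 3 cm/s and 0.2 rad/s) and not resting on the drain rack; the other two blocks lie in the basket (((angle between block_a_bore's own z axis and vertical below 0.35 rad and height (world z) of block_a_center above 0.15 m and contact force between block_a and the fingers above 1 N and contact force between block_a and rack below 0.1 N and linear speed of block_a below 0.03 m/s and angular speed of block_a below 0.2 rad/s and x of block_b_center in the frame of basket_in between -0.085 and 0.085 m and y of block_b_center in the frame of basket_in between -0.16 and 0.16 m and height (world z) of each of block_b_center, block_c_center below 0.06 m and x of block_c_center in the frame of basket_in between -0.085 and 0.085 m and y of block_c_center in the frame of basket_in between -0.16 and 0.16 m) or (angle between block_b_bore's own z axis and vertical below 0.35 rad and height (world z) of block_b_center above 0.15 m and contact force between block_b and the fingers above 1 N and contact force between block_b and rack below 0.1 N and linear speed of block_b below 0.03 m/s and angular speed of block_b below 0.2 rad/s and x of block_a_center in the frame of basket_in between -0.085 and 0.085 m and y of block_a_center in the frame of basket_in between -0.16 and 0.16 m and height (world z) of each of block_a_center, block_c_center below 0.06 m and x of block_c_center in the frame of basket_in between -0.085 and 0.085 m and y of block_c_center in the frame of basket_in between -0.16 and 0.16 m) or (angle between block_c_bore's own z axis and vertical below 0.35 rad and height (world z) of block_c_center above 0.15 m and contact force between block_c and the fingers above 1 N and contact force between block_c and rack below 0.1 N and linear speed of block_c below 0.03 m/s and angular speed of block_c below 0.2 rad/s and x of block_a_center in the frame of basket_in between -0.085 and 0.085 m and y of block_a_center in the frame of basket_in between -0.16 and 0.16 m and height (world z) of each of block_a_center, block_b_center below 0.06 m and x of block_b_center in the frame of basket_in between -0.085 and 0.085 m and y of block_b_center in the frame of basket_in between -0.16 and 0.16 m))); the arm keeps its last pose, push and grip.
It fails at once if a bystander is shifted by more than 3 cm (distance of any of tube_rack_1, tube_rack_2, beaker, brush, jar, mouse from where it was at the start of the episode above 0.03 m).
It also fails if it takes over 61 s, if anything falls off the work surface, if the arm or the gripper's body presses on something with over 40 N, if the wrist force passes 120 N, or if a joint passes its speed limit or range.

## Robot

A 6-joint arm with a two-finger parallel gripper is mounted at the origin on the work surface. World frame = base frame: x ahead of the robot, y to its left, z up, the work surface at z = 0. Lengths are in m, angles in rad, forces in N, time in s.
With the tool pointing down it reaches from about 0.275 to 0.975 m from the base axis. Payload 8.4 kg.
Tool frame: the origin (TCP) lies midway between the tips of the shut fingers; the grasp point (between the pads) lies manip.pinch_z behind it (manip.pinch_z is the distance from the TCP to the grasp point, in m); x points along the fingers, y is the direction in which the jaws open and shut, and the axes are right-handed (so a half turn about x gives the same grasp; the last joint's range is limited). The gripper opens to 92 mm and grips with 3 to 60 N. Pads are 20 mm wide; open, the fingers measure 128 mm over their backs; the gripper's body (75 mm by 189 mm) begins 69 mm behind the grasp point.
Start: joints at [-1.224, 0.353, 1.633, -0, 1.155, -0.002], TCP at [0.214, -0.587, 0.215] pointing down, gripper open.
Joint ranges: [-2.63, 2.63], [-0.92, 2.1], [0.06, 2.66], [-1.3, 4.44], [0, 2.69], [-3.02, 3.02]. Speed limits (rad/s): [2.22, 2.22, 2.79, 3.14, 3.14, 3.14].

## Interface

Orientations are given as a unit quaternion [w, x, y, z].
In Python, from rig import get_state, viewer, manip gives the robot as it stands.
- The arm moves only by the tool send_rows, never from a script. Its arguments are lists of equal length, an entry for each row: "jaw": the opening in per cent of the stroke, from 0 (shut) to 100 (fully open); "travel": the shift along the world's x, y, z in m, a list of three; "turn": the turn, a rotation vector about the world's x, y, z in degrees, a list of three. A call has 1 to 8 rows; each row shifts and turns the commanded pose from where the row before left it; what a row does not reach is not made up. A row lasts 1/10 s, in which the tool goes at most 50 mm and 8.59 degrees, less where a joint would pass 70% of its speed; a pose out of reach is approached as far as the arm can. A call with a gripper value outside its range is refused whole. The fingers move at their own pace and stop on an object; "force" is the grip in N (left out, the last holds). Time passes only in rows, so rows that do not move let the fingers close. It gives the time, the measured TCP pose, the force and the opening at its end, in the units of the state.
- get_state(): the state, without advancing time (a new reading comes with each control period).
- viewer.read_camera(name): name is "scene" or "top" or "wrist"; returns (picture, depth): 420x560x3 uint8, blue, green, red; 420x560 float32, m along the optical axis (not along the pixel's ray), 0 where there is no reading.
- viewer.calibration(name): a dict with "fx", "fy", "cx", "cy" (pixels), "pose" (4x4, takes a point from camera to world coordinates). Camera axes: x right, y down, z forward; pixel columns grow to the right and rows downward; lengths in m; the calibration is good to about 2 mm. A picture is of the moment at which its call begins: read the wrist's pose just before it. calibration takes no time and is no camera call; for the wrist camera it gives the pose at the moment of the call.
- manip.sign_off(): hands the job in, once; it reports no verdict.
The state is a dict: "clock": time; "joint_positions": joint angles; "joint_velocities": joint speeds; "effort": joint torques, N m; "tcp_pos": TCP position; "eef_rot": TCP orientation; "force": force on the tool from outside, world axes, zero at the start; "wrist_torque": the same for the moment, N m; "grip_width": finger opening in m.
Only numpy, scipy, OpenCV 4.12 (cv2) and the standard library are available. Lean on these libraries where they do the work, as an engineer would, in place of code of your own. Each camera call takes 0.05 s, during which the arm holds its last target.

## Working session

There is one attempt and no reset: what is moved stays moved. The work goes in short steps, Python scripts to look and compute and a tool call to move; the robot and the scene stay as the last step left them, time stands still between calls to the robot, and variables do not carry over. Pictures are saved under pics/ and viewed, and the job is handed in when it is done.

Besides the shell and the picture viewer there is one more tool, called after "Request:" as name(argument=value, ...) on one line, values as JSON. send_rows: Moves the arm, as the interface text tells. Its arguments: {"type":"object","properties":{"jaw":{"type":"array","items":{"type":"number"}},"travel":{"type":"array","items":{"type":"array","items":{"type":"number"}}},"turn":{"type":"array","items":{"type":"array","items":{"type":"number"}}},"force":{"type":"number"}},"required":["jaw","travel","turn"]}

```bash
mkdir -p pics; ls; python3 - <<'E'
from rig import get_state, viewer, manip
import cv2,numpy as np
s=get_state(); print(s, manip.pinch_z)
for n in ["scene","top","wrist"]:
    im,d=viewer.read_camera(n); cv2.imwrite(f"pics/{n}0.png",im); np.savez(f"{n}0.npz",im=im,d=d,**{k:np.array(v) for k,v in viewer.calibration(n).items()})
    c=viewer.calibration(n);print(n,c)
E
```

```text
pics
{'clock': 0.0, 'joint_positions': array([-1.22436581e+00,  3.53637178e-01,  1.63410318e+00, -2.91476112e-05,
        1.15520595e+00, -2.37909404e-03]), 'joint_velocities': array([-0.00020649, -0.0010637 , -0.00135985,  0.00090344,  0.0004744 ,
        0.00045653]), 'effort': array([ 2.17289751e-03, -5.93839359e+01, -3.34215689e+01,  7.00080441e-02,
        2.33916513e-02, -1.44958276e-04]), 'tcp_pos': array([ 0.21345181, -0.58690837,  0.21388379]), 'eef_rot': array([-0.12223275, -0.69628787, -0.12317257,  0.69647029]), 'force': array([-0.49402554,  0.35241112, -0.12811107]), 'wrist_torque': array([-0.01244656,  0.00175318, -0.01252099]), 'grip_width': 0.09170389230235522} 0.0187
scene {'fx': 430.94719057814154, 'fy': 430.94719057814154, 'cx': 277.7570443582307, 'cy': 215.90577762217626, 'pose': array([[-0.15013725,  0.71437764, -0.68346426,  1.33742455],
       [ 0.98862489,  0.10223991, -0.11030791,  0.17594332],
       [-0.00892418, -0.6922511 , -0.72160153,  1.02815044],
       [ 0.        ,  0.        ,  0.        ,  1.        ]])}
top {'fx': 511.82661801033646, 'fy': 511.82661801033646, 'cx': 276.935686505658, 'cy': 210.93257757663707, 'pose': array([[-0.01092071, -0.99627447,  0.08554487,  0.38726618],
       [-0.99984896,  0.00972294, -0.01440584,  0.05620981],
       [ 0.01352042, -0.08568927, -0.99623017,  1.35177654],
       [ 0.        ,  0.        ,  0.        ,  1.        ]])}
wrist {'fx': 349.88629831430404, 'fy': 349.88629831430404, 'cx': 279.3178536091782, 'cy': 215.0131880851117, 'pose': array([[ 3.41001874e-01, -9.12798173e-01, -2.24760358e-01,
         2.76302275e-01],
       [-9.40062562e-01, -3.31192801e-01, -8.12016471e-02,
        -5.64784602e-01],
       [-3.18297492e-04,  2.38978712e-01, -9.71024755e-01,
         3.85176014e-01],
       [ 0.00000000e+00,  0.00000000e+00,  0.00000000e+00,
         1.00000000e+00]])}
```

View pics/top0.png

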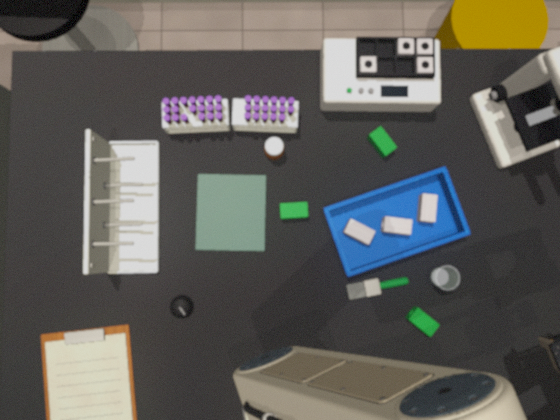

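View pics/scene0.png

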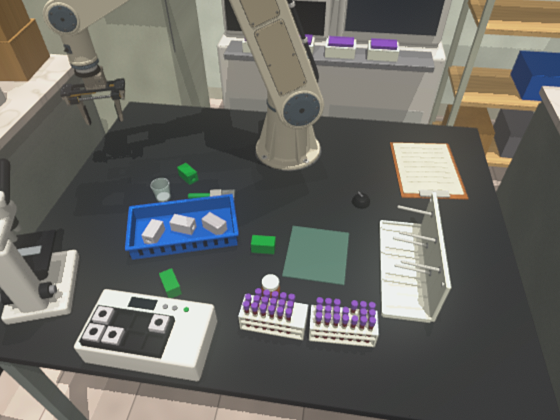

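```bash
cat > h.py <<'E'
import numpy as np,cv2
from scipy.spatial.transform import Rotation as R
def load(n):
    z=np.load(n+".npz"); return z['im'],z['d'],z
def pts(z,uv):
    uv=np.atleast_2d(uv).astype(float); d=z['d'][uv[:,1].astype(int),uv[:,0].astype(int)]
    p=np.c_[(uv[:,0]-z['cx'])/z['fx']*d,(uv[:,1]-z['cy'])/z['fy']*d,d]
    return p@z['pose'][:3,:3].T+z['pose'][:3,3]
def onplane(z,uv,h):
    uv=np.atleast_2d(uv).astype(float)
    r=np.c_[(uv[:,0]-z['cx'])/z['fx'],(uv[:,1]-z['cy'])/z['fy'],np.ones(len(uv))]@z['pose'][:3,:3].T
    o=z['pose'][:3,3]; t=(h-o[2])/r[:,2]; return o+r*t[:,None]
def cloud(z):
    H,W=z['d'].shape; u,v=np.meshgrid(np.arange(W),np.arange(H)); return pts(z,np.c_[u.ravel(),v.ravel()]).reshape(H,W,3)
def proj(z,P):
    P=np.atleast_2d(P); c=(P-z['pose'][:3,3])@z['pose'][:3,:3]
    return np.c_[c[:,0]/c[:,2]*z['fx']+z['cx'],c[:,1]/c[:,2]*z['fy']+z['cy']]
E
python3 - <<'E'
from h import *
im,d,z=load('top0'); C=cloud(z)
hsv=cv2.cvtColor(im,cv2.COLOR_BGR2HSV)
blue=((hsv[...,0]>95)&(hsv[...,0]<125)&(hsv[...,1]>120)).astype(np.uint8)
n,l,s,c=cv2.connectedComponentsWithStats(blue); i=1+np.argmax(s[1:,4]); m=(l==i)
hull=cv2.convexHull(np.argwhere(m)[:,::-1].astype(np.int32))
ph=onplane(z,hull[:,0],0.055); r=cv2.minAreaRect(ph[:,:2].astype(np.float32)); print('basket',r, 'rim z',np.percentile(C[...,2][m],[5,50,95]))
bm=np.zeros(m.shape,np.uint8); cv2.fillPoly(bm,[hull],1)
w=((hsv[...,1]<90)&(hsv[...,2]>110)&(bm>0)).astype(np.uint8)
n,l,s,c=cv2.connectedComponentsWithStats(w)
for i in range(1,n):
    if s[i,4]<80: continue
    P=C[l==i]; zt=np.median(P[:,2]); top=(l==i)&(abs(C[...,2]-zt)<0.006)
    uv=np.argwhere(l==i)[:,::-1]
    r=cv2.minAreaRect(onplane(z,uv,zt)[:,:2].astype(np.float32)); print('blk',c[i],s[i,4],zt,r)
# mat
g=((hsv[...,0]>60)&(hsv[...,0]<90)&(hsv[...,1]>40)&(hsv[...,1]<160)).astype(np.uint8)
n,l,s,c=cv2.connectedComponentsWithStats(g); i=1+np.argmax(s[1:,4]); print('mat',cv2.minAreaRect(onplane(z,np.argwhere(l==i)[:,::-1],.004)[:,:2].astype(np.float32)))
for nm in ['top0','scene0']:
    im,d,z=load(nm); C=cloud(z)
    k=(C[...,2]>0.11)&(C[...,2]<.17)&(C[...,0]>.2)&(C[...,0]<.75)&(C[...,1]>.25)&(C[...,1]<.6)
    P=C[k]; print(nm,len(P),P.min(0),P.max(0))
    f=P[P[:,1]<P[:,1].max()-0.03]; 
    for q in f[np.argsort(f[:,0])][::max(1,len(f)//25)]: print(q.round(3))
im,d,z=load('top0')
cv2.imwrite('pics/t_rack.png',cv2.resize(im[110:290,70:270],None,fx=4,fy=4,interpolation=cv2.INTER_CUBIC)[:600,:])
cv2.imwrite('pics/t_bask.png',cv2.resize(im[160:280,310:480],None,fx=4,fy=4,interpolation=cv2.INTER_CUBIC))
im,d,z=load('scene0')
cv2.imwrite('pics/s_rack.png',cv2.resize(im[180:330,360:470],None,fx=4,fy=4,interpolation=cv2.INTER_CUBIC))
cv2.imwrite('pics/s_bask.png',cv2.resize(im[180:270,110:260],None,fx=5,fy=5,interpolation=cv2.INTER_CUBIC))
E
```

```text
basket ((0.4705178737640381, -0.2670038342475891), (0.1910163313150406, 0.3400428295135498), 18.373090744018555) rim z [-0.00014566  0.00586167  0.05742988]
blk [427.27037037 207.53148148] 540 0.04139847749149095 ((0.5050983428955078, -0.35058897733688354), (0.04890373349189758, 0.07636193931102753), 83.27079772949219)
blk [396.56321839 225.20881226] 522 0.04169642790647243 ((0.4602236747741699, -0.2693747580051422), (0.07964026927947998, 0.04450593516230583), 82.28697204589844)
blk [358.87258687 231.38416988] 518 0.04156984788770446 ((0.4451369345188141, -0.17291751503944397), (0.07655318081378937, 0.045056018978357315), 62.28053283691406)
mat ((0.45652031898498535, 0.14208035171031952), (0.14669086039066315, 0.11071548610925674), 89.38167572021484)
top0 2160 [0.34966807 0.25015738 0.11001319] [0.74918149 0.49085878 0.16762447]
[0.416 0.384 0.153]
[0.417 0.417 0.151]
[0.417 0.459 0.143]
[0.419 0.414 0.153]
[0.419 0.447 0.145]
[0.421 0.401 0.153]
[0.422 0.435 0.146]
[0.423 0.396 0.154]
[0.516 0.435 0.145]
[0.517 0.397 0.154]
[0.518 0.425 0.148]
[0.519 0.448 0.14 ]
[0.52  0.417 0.149]
[... 162 characters left out ...]
0.622 0.408 0.153]
[0.624 0.384 0.155]
[0.728 0.309 0.114]
[0.733 0.265 0.112]
[0.746 0.292 0.111]
scene0 1398 [0.35407538 0.26425942 0.11000054] [0.74976442 0.49010974 0.16526844]
[0.417 0.421 0.147]
[0.42  0.417 0.15 ]
[0.422 0.447 0.144]
[0.423 0.438 0.143]
[0.424 0.435 0.148]
[0.425 0.397 0.152]
[0.425 0.429 0.149]
[0.427 0.396 0.158]
[0.521 0.455 0.144]
[0.522 0.425 0.149]
[0.523 0.395 0.153]
[0.524 0.45  0.143]
[0.524 0.389 0.154]
[0.525 0.417 0.147]
[0.526 0.375 0.158]
[0.618 0.418 0.148]
[0.62  0.382 0.156]
[0.621 0.384 0.154]
[0.622 0.422 0.15 ]
[0.623 0.443 0.147]
[0.624 0.425 0.148]
[0.624 0.407 0.154]
[0.625 0.414 0.152]
[0.626 0.425 0.147]
[0.73  0.266 0.11 ]
[0.741 0.289 0.11 ]
```

View pics/t_rack.png

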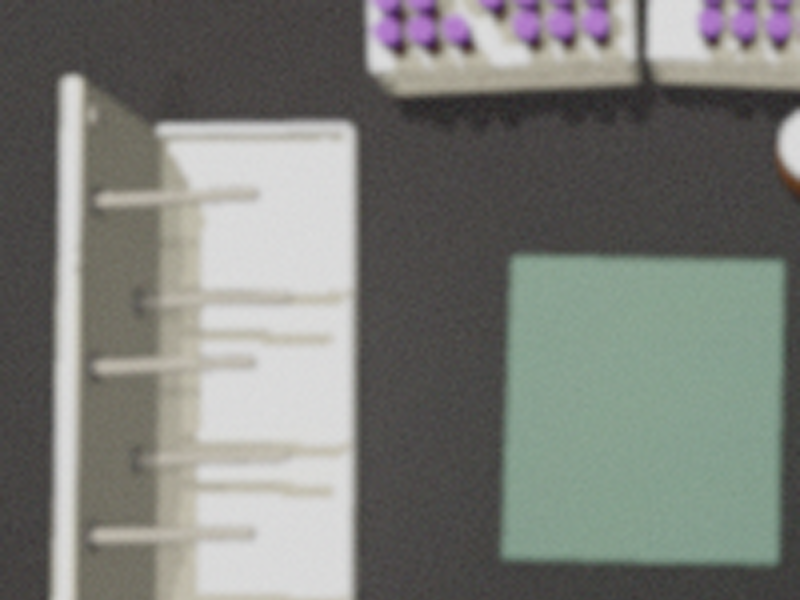

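View pics/s_rack.png

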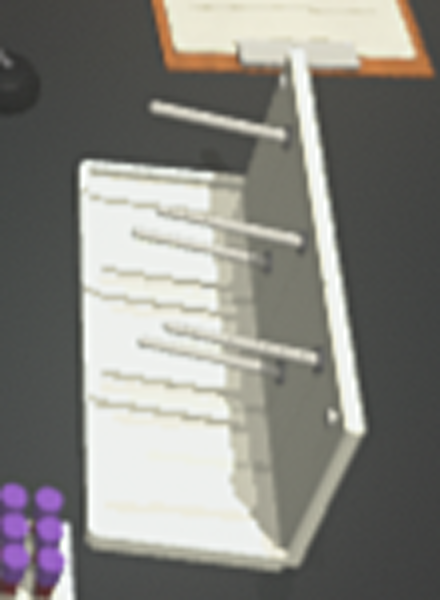

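View pics/s_bask.png

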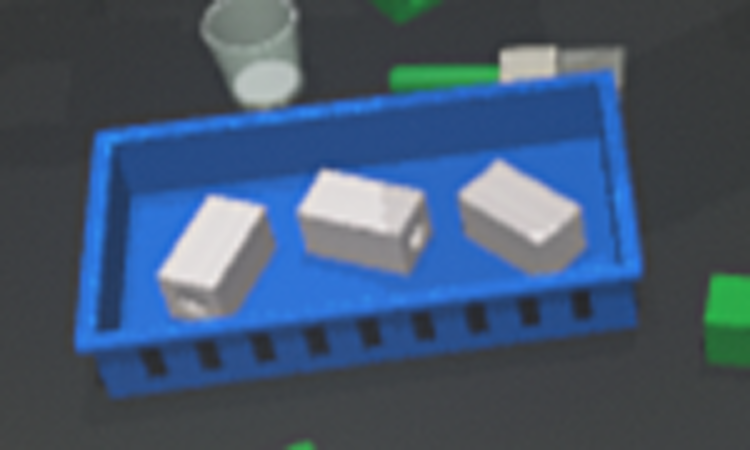

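View pics/t_bask.png

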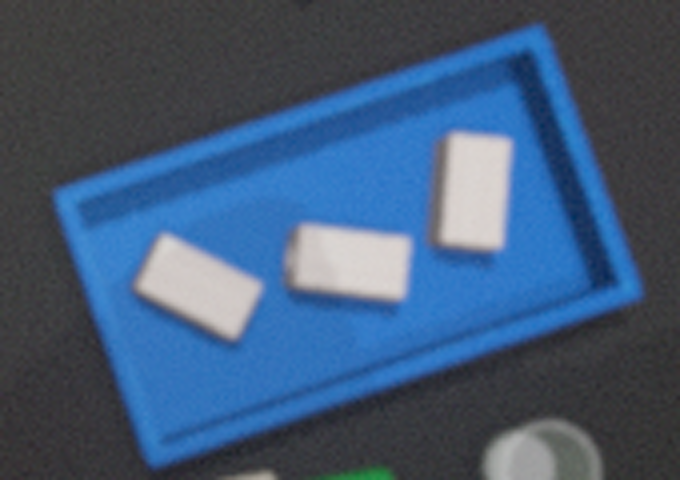

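```bash
python3 - <<'E'
from h import *
for nm in ['top0','scene0']:
    im,d,z=load(nm); C=cloud(z)
    k=((C[...,2]>0.036)&(C[...,2]<.048)&(C[...,0]>.35)&(C[...,0]<.62)&(C[...,1]>-.42)&(C[...,1]<-.1)&(im[...,2]>130)).astype(np.uint8)
    n,l,s,c=cv2.connectedComponentsWithStats(k)
    for i in range(1,n):
        if s[i,4]<60: continue
        uv=np.argwhere(l==i)[:,::-1]; P=onplane(z,uv,.042)[:,:2].astype(np.float32)
        (cx,cy),(w,h),a=cv2.minAreaRect(P); 
        t=a if w>h else a+90
        print(nm,c[i].round(),s[i,4],'ctr',P.mean(0).round(4),'rect',round(cx,4),round(cy,4),round(w,4),round(h,4),'long axis deg',round(t,1),'ztop',np.median(C[l==i][:,2]).round(4))
im,d,z=load('top0')
for u,v in [(133.75,200.5),(134.3,158.5),(133.5,243.5)]: print(onplane(z,[u,v],.154))
im,d,z=load('scene0')
for u,v in [(360+158/4,180+210/4),(360+165/4,180+328/4),(360+153/4,180+105/4)]: print('s',onplane(z,[u,v],.153))
E
```

```text
top0 [428. 207.] 406 ctr [ 0.5065 -0.3521] rect 0.5063 -0.352 0.0398 0.0712 long axis deg 173.2 ztop 0.0423
top0 [397. 225.] 403 ctr [ 0.4614 -0.271 ] rect 0.4615 -0.2705 0.0715 0.0384 long axis deg 82.3 ztop 0.0425
top0 [359. 231.] 407 ctr [ 0.4468 -0.1722] rect 0.447 -0.1721 0.071 0.0381 long axis deg 62.7 ztop 0.0424
scene0 [213. 220.] 225 ctr [ 0.4511 -0.1726] rect 0.4512 -0.173 0.0729 0.0422 long axis deg 62.1 ztop 0.0424
scene0 [182. 220.] 230 ctr [ 0.4655 -0.2718] rect 0.4658 -0.2716 0.0724 0.0449 long axis deg 83.7 ztop 0.0425
scene0 [152. 228.] 236 ctr [ 0.5109 -0.3532] rect 0.5103 -0.3534 0.0411 0.0745 long axis deg 174.2 ztop 0.0428
[[0.51793911 0.37430154 0.154     ]]
[[0.61764342 0.37430027 0.154     ]]
[[0.41730087 0.37357683 0.154     ]]
s [[0.52336464 0.3775045  0.153     ]]
s [[0.62467798 0.37760422 0.153     ]]
s [[0.42168643 0.37827314 0.153     ]]
```

```bash
cat >> h.py <<'E'
def rot(q): return R.from_quat([q[1],q[2],q[3],q[0]])
def st():
    from rig import get_state
    s=get_state(); M=rot(s['eef_rot']).as_matrix(); print('t',round(s['clock'],2),'tcp',s['tcp_pos'].round(4),'x',M[:,0].round(3),'y',M[:,1].round(3),'z',M[:,2].round(3),'F',s['force'].round(2),'T',s['wrist_torque'].round(2),'grip',round(s['grip_width'],4),'j',s['joint_positions'].round(2)); return s,M
E
python3 -c "
from h import *
s,M=st(); print(np.degrees(np.arctan2(M[1,1],M[0,1])))"
```

```text
t 0.15 tcp [ 0.2135 -0.587   0.214 ] x [-0.     0.001 -1.   ] y [ 0.342 -0.94  -0.001] z [-0.94  -0.342  0.   ] F [-0.14  0.46  1.05] T [-0.05 -0.   -0.01] grip 0.0922 j [-1.22  0.35  1.63 -0.    1.16 -0.  ]
-70.01315614859003
```

Request:
send_rows(jaw=[65, 65, 65, 65, 65, 65, 65, 65], travel=[[0.031, 0.039, 0], [0.031, 0.039, 0], [0.031, 0.039, 0], [0.031, 0.039, 0], [0.031, 0.039, 0], [0.031, 0.039, 0], [0.031, 0.039, -0.01], [0.031, 0.04, -0.01]], turn=[[0, 0, 7.9], [0, 0, 7.9], [0, 0, 7.9], [0, 0, 7.9], [0, 0, 7.9], [0, 0, 7.9], [0, 0, 7.9], [0, 0, 7.9]])

```text
clock: 0.95
tcp_pos: [0.4613, -0.2746, 0.1951]
eef_rot: [0.471, 0.528, 0.471, -0.527]
force: [-0.1, 1.1, 0.7]
grip_width: 0.0596
```

Request:
send_rows(jaw=[65, 65], travel=[[0, 0, 0], [0, 0, 0]], turn=[[0, 0, 0], [0, 0, 0]])

```text
clock: 1.15
tcp_pos: [0.4603, -0.2753, 0.1947]
eef_rot: [-0.47, -0.528, -0.47, 0.529]
force: [-1.4, 0.4, 0.5]
grip_width: 0.0595
```

```bash
cat > snap.py <<'E'
import sys,cv2,numpy as np
from rig import viewer
from h import st
st()
for a in sys.argv[2:]:
    c=viewer.calibration(a); im,d=viewer.read_camera(a); t=a+sys.argv[1]; cv2.imwrite(f"pics/{t}.png",im)
    np.savez(t+".npz",im=im,d=d,**{k:np.array(v) for k,v in c.items()})
E
python3 snap.py 1 wrist; python3 - <<'E'
from h import *
im,d,z=load('wrist1'); C=cloud(z)
k=((C[...,2]>0.036)&(C[...,2]<.050)&(C[...,0]>.4)&(C[...,0]<.53)&(C[...,1]>-.32)&(C[...,1]<-.22)&(im[...,2]>130)&(im[...,1]>110)).astype(np.uint8)
n,l,s,c=cv2.connectedComponentsWithStats(k)
for i in range(1,n):
        if s[i,4]<200: continue
        uv=np.argwhere(l==i)[:,::-1]; P=onplane(z,uv,.042)[:,:2].astype(np.float32)
        print(c[i].round(),s[i,4],P.mean(0),cv2.minAreaRect(P),np.median(C[l==i][:,2]))
E
```

```text
t 1.15 tcp [ 0.4603 -0.2753  0.1947] x [-0.001  0.    -1.   ] y [ 0.993 -0.117 -0.001] z [-0.117 -0.993 -0.   ] F [-1.36  0.43  0.47] T [-0.04 -0.07 -0.  ] grip 0.0595 j [-0.54  0.24  1.84 -0.    1.06 -0.42]
[282. 199.] 2949 [ 0.46348128 -0.27372786] ((0.4634511172771454, -0.2746177613735199), (0.07044060528278351, 0.03808555379509926), 81.62948608398438) 0.043188527691141954
```

View pics/wrist1.png

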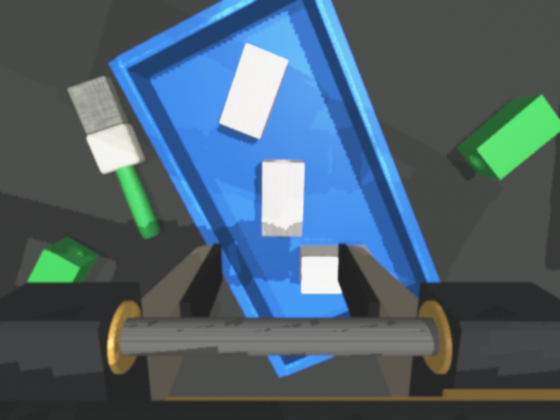

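Request:
send_rows(jaw=[65, 65, 65, 65, 65, 65], travel=[[0.003, 0.002, -0.045], [0, 0, -0.045], [0, 0, -0.045], [0, 0, -0.03], [0, 0, -0.019], [0, 0, 0]], turn=[[0, 0, 0], [0, 0, 0], [0, 0, 0], [0, 0, 0], [0, 0, 0], [0, 0, 0]])

```text
clock: 1.8
tcp_pos: [0.4606, -0.2748, 0.0088]
eef_rot: [-0.467, -0.529, -0.47, 0.53]
force: [-0.4, 0.4, 0.4]
grip_width: 0.06
```

Request:
send_rows(jaw=[30, 30, 30, 30, 30, 30], travel=[[0, 0, 0], [0, 0, 0], [0, 0, 0], [0, 0, 0], [0, 0, 0], [0, 0, 0]], turn=[[0, 0, 0], [0, 0, 0], [0, 0, 0], [0, 0, 0], [0, 0, 0], [0, 0, 0]], force=50)

```text
clock: 2.4
tcp_pos: [0.4638, -0.275, 0.0125]
eef_rot: [0.47, 0.529, 0.469, -0.529]
force: [-2.8, -1.6, 8.3]
grip_width: 0.0375
```

Request:
send_rows(jaw=[30, 30, 30, 30, 30, 30, 30, 30], travel=[[0, 0, 0.03], [0, 0, 0.04], [0, 0, 0.04], [0, 0, 0.04], [0, 0, 0.04], [0, 0, 0.03], [0, 0, 0], [0, 0, 0]], turn=[[0, 0, 0], [0, 0, 0], [0, 0, 0], [0, 0, 0], [0, 0, 0], [0, 0, 0], [0, 0, 0], [0, 0, 0]])

```text
clock: 3.2
tcp_pos: [0.4631, -0.2741, 0.2312]
eef_rot: [0.47, 0.529, 0.469, -0.529]
force: [-0.4, 0.7, -3.3]
grip_width: 0.0377
```

```bash
python3 snap.py 2 scene top wrist; python3 - <<'E'
from h import *
a=cv2.imread('pics/scene2.png'); b=cv2.imread('pics/wrist2.png'); t=cv2.imread('pics/top2.png')
A=cv2.resize(a[100:250,60:260],None,fx=4,fy=4,interpolation=cv2.INTER_CUBIC); cv2.imwrite('pics/s2c.png',A)
E
```

```text
t 3.2 tcp [ 0.4631 -0.2741  0.2312] x [ 0.001 -0.001 -1.   ] y [ 0.993 -0.119  0.001] z [-0.119 -0.993  0.   ] F [-0.4   0.74 -3.27] T [-0.06 -0.05  0.  ] grip 0.0377 j [-0.54  0.2   1.8   0.    1.14 -0.42]
```

View pics/s2c.png

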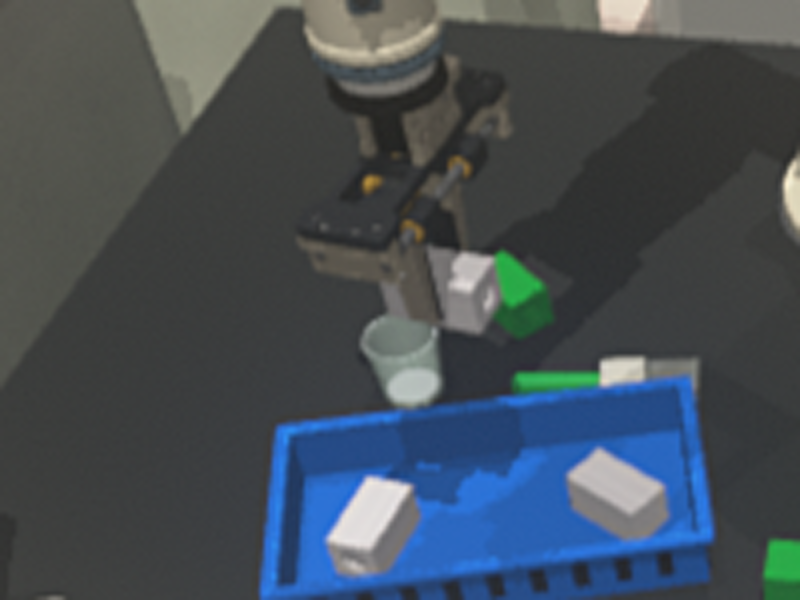

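View pics/wrist2.png

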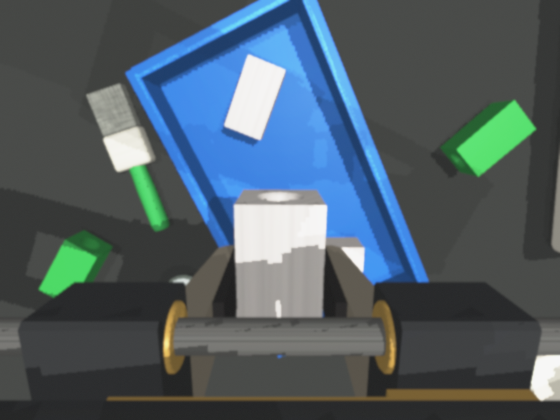

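Request:
send_rows(jaw=[30, 30, 30, 30, 30, 30, 30, 30], travel=[[0.005, 0.03, 0], [0.005, 0.045, 0], [0.005, 0.048, 0], [0.005, 0.048, 0], [0.005, 0.048, 0], [0.005, 0.048, 0], [0.005, 0.048, 0], [0.005, 0.048, 0]], turn=[[0, 0, 3.4], [0, 0, 3.4], [0, 0, 0], [0, 0, 0], [0, 0, 0], [0, 0, 0], [0, 0, 0], [0, 0, 0]])

```text
clock: 4.15
tcp_pos: [0.5022, 0.0906, 0.2296]
eef_rot: [-0.499, -0.499, -0.5, 0.501]
force: [1.4, 0.5, -2.3]
grip_width: 0.038
```

Request:
send_rows(jaw=[30, 30, 30, 30, 30, 30, 30, 30], travel=[[0.005, 0.048, -0.01], [0.005, 0.048, -0.01], [0.005, 0.048, -0.01], [0.002, 0.045, -0.01], [0, 0.025, -0.02], [0, 0.01, -0.019], [0, 0, 0], [0, 0, 0]], turn=[[-5, 0, 0], [-5, 0, 0], [0, 0, 0], [0, 0, 0], [0, 0, 0], [0, 0, 0], [0, 0, 0], [0, 0, 0]])

```text
clock: 4.95
tcp_pos: [0.5195, 0.3113, 0.151]
eef_rot: [-0.542, -0.453, -0.454, 0.543]
force: [-0.2, -0.5, -2.3]
grip_width: 0.0372
```

```bash
python3 snap.py 3 scene top wrist; python3 - <<'E'
from h import *
a=cv2.imread('pics/scene3.png'); t=cv2.imread('pics/top3.png')
A=cv2.resize(a[170:320,310:460],None,fx=4,fy=4,interpolation=cv2.INTER_CUBIC); cv2.imwrite('pics/s3c.png',A)
A=cv2.resize(t[120:270,70:270],None,fx=4,fy=4,interpolation=cv2.INTER_CUBIC); cv2.imwrite('pics/t3c.png',A)
E
```

```text
t 4.95 tcp [0.5195 0.3113 0.151 ] x [-0.002 -0.176 -0.984] y [ 1.    -0.    -0.002] z [-0.    -0.984  0.176] F [-0.21 -0.53 -2.31] T [ 0.04 -0.11  0.07] grip 0.0372 j [ 0.62  0.45  1.66 -0.16  1.15  0.69]
```

View pics/s3c.png

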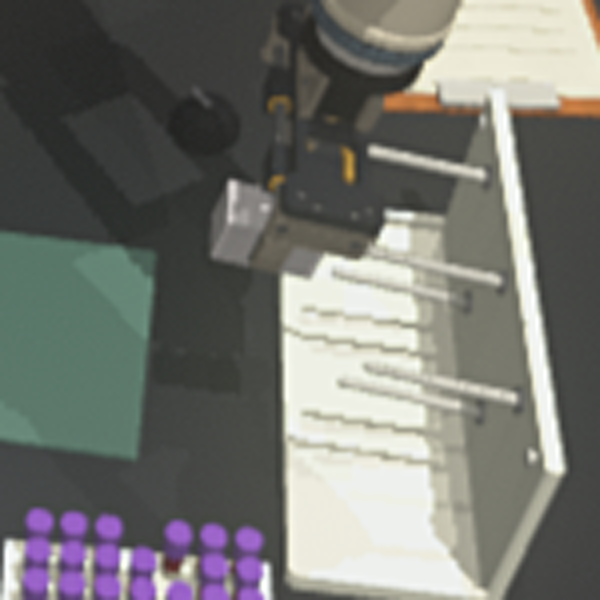

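View pics/t3c.png

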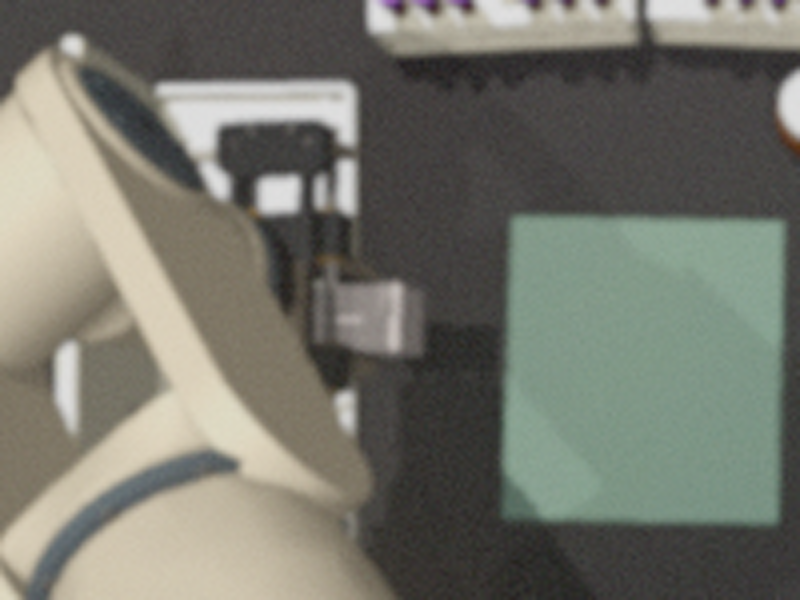

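View pics/wrist3.png

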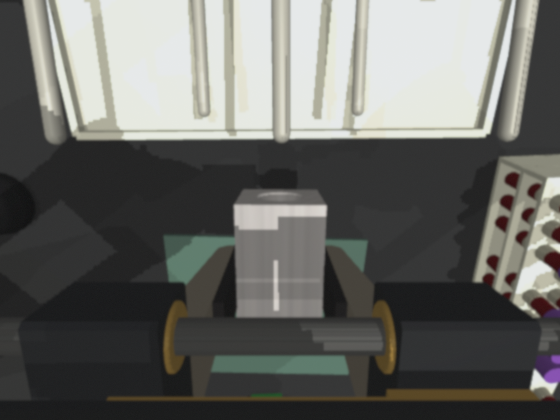

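```bash
python3 - <<'E'
from h import *
im,d,z=load('wrist3')
for r in range(95,150,6): print(r,[pts(z,[c,r])[0].round(4).tolist() for c in (278,282,286)])
for r in (190,195,203,205,220): print(r,pts(z,[[236+4,r],[279,r],[320,r]]).round(4).tolist())
E
```

```text
95 [[0.5202, 0.3929, 0.1539], [0.5219, 0.3929, 0.1545], [0.5236, 0.3929, 0.1549]]
101 [[0.5202, 0.3905, 0.1548], [0.5219, 0.3906, 0.1554], [0.5237, 0.3904, 0.1535]]
107 [[0.5202, 0.3881, 0.155], [0.5219, 0.3882, 0.1562], [0.5236, 0.3882, 0.1555]]
113 [[0.5202, 0.3857, 0.1555], [0.5219, 0.3858, 0.1566], [0.5236, 0.3857, 0.1557]]
119 [[0.5202, 0.3832, 0.1558], [0.5219, 0.3833, 0.1561], [0.5237, 0.3831, 0.1547]]
125 [[0.5202, 0.3808, 0.1562], [0.5219, 0.3809, 0.1567], [0.5237, 0.3808, 0.1565]]
131 [[0.5202, 0.3781, 0.1555], [0.5219, 0.3782, 0.1563], [0.5237, 0.3783, 0.1568]]
137 [[0.5202, 0.3756, 0.1562], [0.5219, 0.3758, 0.1568], [0.5237, 0.3757, 0.1565]]
143 [[0.5195, 0.3394, 0.001], [0.523, 0.3396, 0.0017], [0.5266, 0.3397, 0.0022]]
149 [[0.5195, 0.3342, 0.0013], [0.523, 0.3343, 0.002], [0.5266, 0.3341, 0.0011]]
190 [[0.4837, 0.2953, 0.0004], [0.5205, 0.3456, 0.1407], [0.5586, 0.2952, 0.0008]]
195 [[0.5209, 0.4062, 0.3097], [0.5205, 0.3458, 0.1485], [0.5589, 0.2902, 0.0006]]
203 [[0.5042, 0.3514, 0.1729], [0.5206, 0.3512, 0.1726], [0.5381, 0.3506, 0.1712]]
205 [[0.5046, 0.3519, 0.1765], [0.5206, 0.3518, 0.1763], [0.5376, 0.3514, 0.1754]]
220 [[0.5044, 0.3459, 0.1781], [0.5206, 0.3461, 0.1787], [0.5375, 0.346, 0.1786]]
```

Request:
send_rows(jaw=[30, 30, 30, 30, 30, 30, 30], travel=[[0.001, 0.008, -0.001], [0, 0.008, -0.002], [0, 0.004, -0.001], [0, 0.003, 0], [0, 0.003, -0.001], [0, 0.003, 0], [0, 0, 0]], turn=[[0, 0, 0], [0, 0, 0], [0, 0, 0], [0, 0, 0], [0, 0, 0], [0, 0, 0], [0, 0, 0]])

```text
clock: 5.8
tcp_pos: [0.5211, 0.3422, 0.147]
eef_rot: [0.542, 0.455, 0.455, -0.542]
force: [-0.2, 0.3, -2.6]
grip_width: 0.038
```

```bash
python3 snap.py 4 wrist
```

```text
t 5.8 tcp [0.5211 0.3422 0.147 ] x [ 0.    -0.174 -0.985] y [1. 0. 0.] z [ 0.    -0.985  0.174] F [-0.24  0.27 -2.63] T [ 0.06 -0.19 -0.05] grip 0.038 j [ 0.66  0.48  1.62 -0.15  1.16  0.73]
```

View pics/wrist4.png

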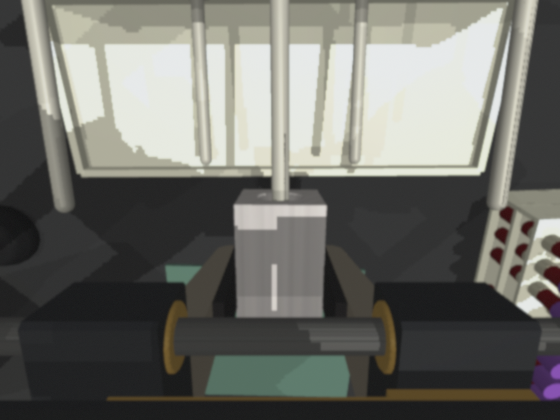

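Request:
send_rows(jaw=[30, 30, 30, 30, 30, 30], travel=[[0, 0.004, -0.001], [0, 0.004, 0], [0, 0.004, -0.001], [0, 0.004, -0.001], [0, 0, 0], [0, 0, 0]], turn=[[0, 0, 0], [0, 0, 0], [0, 0, 0], [0, 0, 0], [0, 0, 0], [0, 0, 0]])

```text
clock: 6.45
tcp_pos: [0.521, 0.3579, 0.1439]
eef_rot: [-0.542, -0.454, -0.455, 0.542]
force: [-0.3, -1.2, -2.1]
grip_width: 0.0378
```

```bash
python3 snap.py 5 wrist; python3 - <<'E'
from h import *
im,d,z=load('wrist5')
for r in range(175,235,6): print(r,pts(z,[[282,r]]).round(4).tolist())
E
```

```text
t 6.45 tcp [0.521  0.3579 0.1439] x [-0.    -0.174 -0.985] y [ 1.  0. -0.] z [ 0.    -0.985  0.174] F [-0.31 -1.18 -2.11] T [ 0.11 -0.1  -0.01] grip 0.0378 j [ 0.68  0.49  1.6  -0.15  1.17  0.74]
175 [[0.5224, 0.406, 0.1514]]
181 [[0.5224, 0.4032, 0.1515]]
187 [[0.5224, 0.4006, 0.1522]]
193 [[0.5224, 0.3984, 0.1538]]
199 [[0.5224, 0.3955, 0.1537]]
205 [[0.5223, 0.3981, 0.1673]]
211 [[0.5223, 0.3955, 0.1676]]
217 [[0.5223, 0.3933, 0.1686]]
223 [[0.5223, 0.3905, 0.1686]]
229 [[0.5223, 0.3884, 0.17]]
```

View pics/wrist5.png

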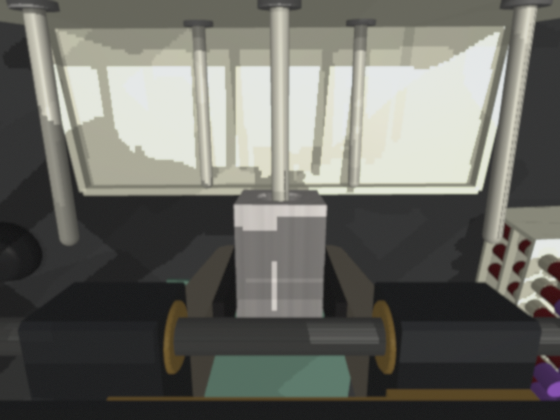

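Request:
send_rows(jaw=[30, 30, 30, 30, 30, 30, 30, 30], travel=[[0, -0.01, 0.002], [0, -0.012, 0.002], [0, -0.012, 0.002], [0, -0.015, 0.003], [0, -0.015, 0.003], [0, -0.02, 0.01], [0, -0.03, 0.03], [0, -0.02, 0.04]], turn=[[0, 0, 0], [0, 0, 0], [0, 0, 0], [0, 0, 0], [0, 0, 0], [0, 0, 0], [0, 0, 0], [0, 0, 0]])

```text
clock: 7.3
tcp_pos: [0.5197, 0.2205, 0.2359]
eef_rot: [-0.541, -0.453, -0.455, 0.543]
force: [0.3, -0.0, -2.1]
grip_width: 0.0378
```

```bash
cat > k.py <<'E'
from h import *
from scipy.optimize import least_squares
# (joints, tcp)
J=np.array([[-1.22436,.353637,1.634103,0,1.155206,-.002379],[-.54,.24,1.84,0,1.06,-.42],[-.54,.20,1.80,0,1.14,-.42],[.62,.45,1.66,-.16,1.15,.69],[.66,.48,1.62,-.15,1.16,.73],[.68,.49,1.6,-.15,1.17,.74]])
T=np.array([[.21345,-.58691,.21388],[.4603,-.2753,.1947],[.4631,-.2741,.2312],[.5195,.3113,.151],[.5211,.3422,.147],[.521,.3579,.1439]])
def fk(j,p,s4=1):
    r0,h,L1,e,L2,Lt=p
    A=R.from_euler('z',j[0]); B=A*R.from_euler('y',j[1]); C=B*R.from_euler('y',j[2]); D=C*R.from_euler('z',s4*j[3])*R.from_euler('y',j[4])
    P=A.apply([r0,0,h])+B.apply([0,0,L1])+C.apply([e,0,L2])+D.apply([0,0,Lt])
    return P,(D*R.from_euler('z',j[5])).as_matrix()
E
python3 - <<'E'
from k import *
from rig import get_state
s=get_state(); J=np.vstack([J,s['joint_positions']]);T=np.vstack([T,s['tcp_pos']])
for s4 in (1,-1):
    f=least_squares(lambda p:np.r_[(np.array([fk(j,p,s4)[0] for j in J])-T).ravel()*100, .02*(p-np.array([0,.35,.5,0,.5,.3]))],[0,.35,.5,0,.5,.3])
    print(s4,f.x.round(3),(np.array([fk(j,f.x,s4)[0] for j in J])-T).round(3)[[0,3,6]].tolist())
    M=rot(s['eef_rot']).as_matrix(); print(fk(J[-1],f.x,s4)[1].round(2).tolist(),M.round(2).tolist())
print(J[-1],T[-1])
E
```

```text
1 [0.018 0.274 0.58  0.069 0.475 0.349] [[-0.001, -0.001, -0.001], [0.001, -0.002, -0.001], [0.0, 0.0, -0.001]]
[[-1.0, 0.0, -0.0], [0.0, 0.98, -0.18], [0.0, -0.18, -0.98]] [[-0.0, 1.0, -0.0], [-0.18, -0.0, -0.98], [-0.98, -0.0, 0.18]]
-1 [-0.012 -0.092  0.329  0.067  0.562 -0.294] [[-0.013, 0.032, 0.008], [0.004, 0.01, -0.003], [0.027, 0.024, -0.006]]
[[-0.98, 0.12, -0.15], [0.11, 0.99, 0.09], [0.16, 0.08, -0.98]] [[-0.0, 1.0, -0.0], [-0.18, -0.0, -0.98], [-0.98, -0.0, 0.18]]
[ 0.49612823  0.28927353  1.6870475  -0.16166779  1.25701373  0.55373933] [0.51973671 0.22046223 0.23594852]
```

```bash
cat > plan.py <<'E'
from k import *
p=np.array([.018,.274,.58,.069,.475,.349]); lo=np.array([-2.63,-.92,.06,-1.3,0,-3.02]);hi=np.array([2.63,2.1,2.66,4.44,2.69,3.02])
Q=np.array([[0,-1,0],[0,0,-1],[1,0,0]]).T # tool cols: x=mz,y=-mx,z=-my
def tool(j):
    P,M=fk(j,p); return P,np.c_[M[:,2],-M[:,0],-M[:,1]]
def ik(P,M,j0):
    def f(j):
        a,B=tool(j); return np.r_[(a-P)*5,R.from_matrix(B@M.T).as_rotvec(), ]
    s=least_squares(f,np.clip(j0,lo+1e-4,hi-1e-4),bounds=(lo,hi)); return s.x,np.abs(s.fun).max()
if __name__=='__main__':
    from rig import get_state
    s=get_state(); j0=s['joint_positions']; P0=s['tcp_pos']; M0=rot(s['eef_rot'])
    for yaw in (60,30,0,-30,-60,-90,-120,-150):
      for P1 in ([.5,.1,.32],[.45,.0,.32],[.45,-.1,.4],[.45,.2,.35]):
        P1=np.array(P1); j=j0; bad=0; mx=0; N=24
        ax=R.from_euler('z',yaw,degrees=True)
        for k in range(1,N+1):
            t=k/N; t1=min(1,t*2); t2=max(0,t*2-1)
            a=R.from_euler('z',yaw*t1,degrees=True)
            r=R.from_rotvec(ax.apply([1,0,0])*np.radians(100*t2))*a*M0
            jn,e=ik(P0+(P1-P0)*t1,r.as_matrix(),j); mx=max(mx,np.abs(jn-j).max()); j=jn; bad=max(bad,e)
        if bad<.02: print(yaw,P1,round(bad,3),'maxstep',round(mx,2),j.round(2))
E
python3 plan.py
```

```text
60 [0.5  0.1  0.32] 0.0 maxstep 0.12 [-0.09  0.86  1.32  0.67  2.41 -1.04]
60 [0.45 0.   0.32] 0.0 maxstep 0.15 [-0.23  0.82  1.42  0.45  2.42 -1.22]
60 [ 0.45 -0.1   0.4 ] 0.0 maxstep 0.17 [-0.35  0.77  1.31  0.34  2.6  -1.27]
60 [0.45 0.2  0.35] 0.0 maxstep 0.13 [ 0.04  0.76  1.46  0.79  2.31 -0.97]
30 [0.5  0.1  0.32] 0.0 maxstep 0.15 [-0.29  0.74  1.59  0.93  2.12 -0.95]
30 [0.45 0.   0.32] 0.0 maxstep 0.15 [-0.45  0.73  1.62  0.76  2.2  -1.06]
30 [ 0.45 -0.1   0.4 ] 0.0 maxstep 0.12 [-0.57  0.69  1.47  0.74  2.4  -0.97]
30 [0.45 0.2  0.35] 0.0 maxstep 0.15 [-0.16  0.63  1.76  1.03  2.02 -0.94]
0 [0.5  0.1  0.32] 0.0 maxstep 0.15 [-0.46  0.6   1.94  1.18  1.83 -1.02]
0 [0.45 0.   0.32] 0.0 maxstep 0.15 [-0.66  0.61  1.91  1.    1.93 -1.06]
0 [ 0.45 -0.1   0.4 ] 0.0 maxstep 0.15 [-0.78  0.56  1.73  0.99  2.13 -0.89]
0 [0.45 0.2  0.35] 0.0 maxstep 0.16 [-0.32  0.47  2.11  1.29  1.74 -1.04]
-30 [0.5  0.1  0.32] 0.0 maxstep 0.22 [-0.56  0.47  2.31  1.54  1.58 -1.21]
-30 [0.45 0.   0.32] 0.0 maxstep 0.18 [-0.83  0.49  2.26  1.28  1.69 -1.19]
-30 [ 0.45 -0.1   0.4 ] 0.0 maxstep 0.15 [-0.97  0.39  2.06  1.21  1.85 -0.93]
-30 [0.45 0.2  0.35] 0.0 maxstep 0.26 [-0.36  0.33  2.48  1.73  1.52 -1.24]
-60 [0.5  0.1  0.32] 0.008 maxstep 0.47 [-0.37  0.44  2.66  2.23  1.54 -1.53]
-60 [0.45 0.   0.32] 0.0 maxstep 0.3 [-0.87  0.44  2.63  1.74  1.56 -1.5 ]
-60 [ 0.45 -0.1   0.4 ] 0.0 maxstep 0.2 [-1.08  0.19  2.41  1.54  1.59 -1.03]
```

Request:
send_rows(jaw=[30, 30, 30, 30, 30, 30, 30, 30], travel=[[-0.01, -0.02, 0.03], [-0.01, -0.02, 0.03], [-0.01, -0.02, 0.03], [-0.01, -0.01, 0.025], [0, 0, 0], [0, 0, 0], [0, 0, 0], [0, 0, 0]], turn=[[0, 0, 0], [0, 0, 0], [0, 0, 0], [0, 0, 0], [4, 0, 0], [8, 0, 0], [8, 0, 0], [8, 0, 0]])

```text
clock: 8.1
tcp_pos: [0.4812, 0.153, 0.3529]
eef_rot: [0.415, 0.574, 0.572, -0.413]
force: [0.4, -0.1, -2.8]
grip_width: 0.0376
```

Request:
send_rows(jaw=[30, 30, 30, 30, 30, 30, 30, 30], travel=[[0, 0, 0], [0, 0, 0], [0, 0, 0], [0, 0, 0], [0, 0, 0], [0, 0, 0], [0, 0, 0], [0, 0, 0]], turn=[[8, 0, 0], [8, 0, 0], [8, 0, 0], [8, 0, 0], [8, 0, 0], [8, 0, 0], [8, 0, 0], [0, 0, 0]])

```text
clock: 8.9
tcp_pos: [0.4804, 0.1523, 0.3484]
eef_rot: [0.095, 0.701, 0.7, -0.1]
force: [0.7, 0.8, -2.3]
grip_width: 0.0374
```

```bash
python3 -c "
from h import *
st()"
```

```text
t 8.9 tcp [0.4804 0.1523 0.3484] x [ 0.001  0.962 -0.273] y [ 1.    -0.003 -0.006] z [-0.007 -0.273 -0.962] F [ 0.66  0.8  -2.34] T [-0.82 -0.09  0.01] grip 0.0374 j [-0.39  0.35  1.97  1.11  1.65 -0.82]
```

Bore axis (tool −z) is now 16° from plumb; finish the turn.

Request:
send_rows(jaw=[30, 30, 30, 30, 30, 30, 30, 30], travel=[[0, 0, 0], [0, 0, 0], [0, 0, 0], [0, 0, 0], [0, 0, 0], [0, 0, 0], [0, 0, 0], [0, 0, 0]], turn=[[8, 0, 0], [7.8, 0, 0], [0, 0, 0], [0, 0, 0], [0, 0, 0], [0, 0, 0], [0, 0, 0], [0, 0, 0]])

```text
clock: 9.7
tcp_pos: [0.4811, 0.1539, 0.3517]
eef_rot: [0.002, 0.707, 0.707, -0.001]
force: [0.2, 0.6, -1.4]
grip_width: 0.0375
```

```bash
python3 snap.py 6 scene top wrist; python3 -c "
from h import *
s,M=st(); print(s['joint_velocities'].round(4),np.degrees(np.arccos(-M[2,2])))
im=cv2.imread('pics/top6.png');z=load('top6')[2]
c=proj(z,s['tcp_pos'])[0].astype(int);print(c)
cv2.imwrite('pics/t6c.png',cv2.resize(im[max(0,c[1]-70):c[1]+70,max(0,c[0]-90):c[0]+90],None,fx=4,fy=4,interpolation=2))
im=cv2.imread('pics/scene6.png');z=load('scene6')[2]
c=proj(z,s['tcp_pos'])[0].astype(int);print(c)
cv2.imwrite('pics/s6c.png',cv2.resize(im[max(0,c[1]-70):c[1]+70,max(0,c[0]-90):c[0]+90],None,fx=4,fy=4,interpolation=2))"
```

```text
t 9.7 tcp [0.4811 0.1539 0.3517] x [-0.     1.    -0.005] y [1.    0.    0.002] z [ 0.002 -0.005 -1.   ] F [ 0.19  0.65 -1.43] T [-0.81 -0.03  0.02] grip 0.0375 j [-0.41  0.52  2.    1.23  1.8  -0.99]
t 9.85 tcp [0.4811 0.1538 0.3512] x [-0.     1.    -0.004] y [1. 0. 0.] z [ 0.    -0.004 -1.   ] F [ 1.43 -0.11 -1.68] T [-0.78 -0.06  0.07] grip 0.0375 j [-0.41  0.52  2.    1.23  1.8  -0.99]
[-0.0006  0.0081  0.0015  0.0024  0.0024 -0.0016] 0.22842247402923857
[219 207]
[322 157]
```

View pics/t6c.png

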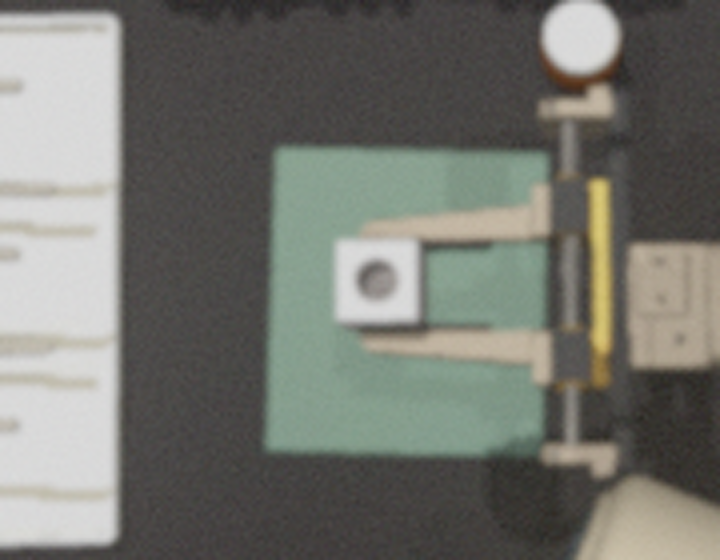

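View pics/s6c.png

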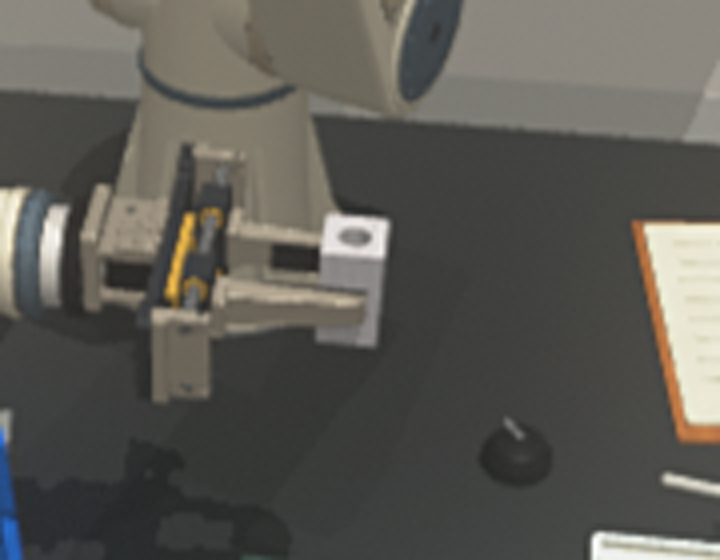

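View pics/scene6.png

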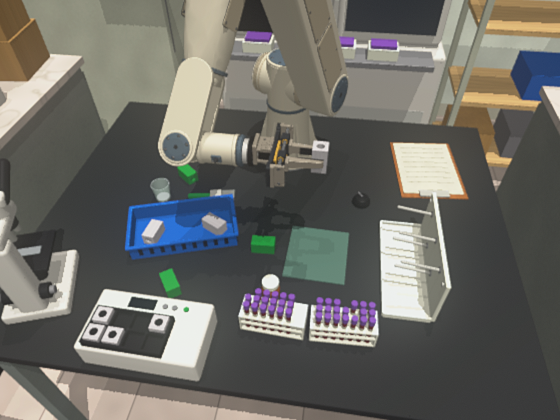

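The pictures show the bore facing up (dark circle at (377,280) in the top crop) and the block square in the jaws. The other two blocks are still in the basket and nothing else has moved. I'm handing it in.

```bash
python3 -c "
from h import *
st()
from rig import manip; print(manip.sign_off())"
```

```text
t 9.85 tcp [0.4811 0.1538 0.3512] x [-0.     1.    -0.004] y [1. 0. 0.] z [ 0.    -0.004 -1.   ] F [ 1.43 -0.11 -1.68] T [-0.78 -0.06  0.07] grip 0.0375 j [-0.41  0.52  2.    1.23  1.8  -0.99]
the job is handed in; nothing more can be done
None
```

I lifted the middle block out of the basket and offered its +y end to the middle upper peg. It slipped about 22 mm onto the peg with almost no force, so that end is the bored one. I drew it off, turned it bore-up and handed the job in at 9.85 s with the block still in the gripper.

Last checks:
- **Bore direction:** by the gripper's pose, the bore axis is about 0.2° from plumb, and the bore shows on the top face in both the top and scene pictures.
- **Height and stillness:** the block is about 0.35 m above the bench. Joint speeds were under 0.01 rad/s.
- **Grip:** the jaw opening is 37.5 mm on the 38 mm block, with the grip set to 50 N.
- **Other items:** the other two blocks are in the basket, and by eye no bystander has moved.

No check failed. The scene and top cameras disagreed by about 4–5 mm on the peg and block positions. I used wrist-camera measurements for the final alignment at both.

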